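Hang the copper welder straps on the rail

TASK

Hang both copper U-straps that stand on the bench mat (the small one stands under the large one) over the steel rail, next to the strap that already hangs there. Each must hang level and square across the rail, one leg down each side, with no strap touching another. Leave the hanging strap, the bottle, the brass shell and the pliers where they are.

Things in the scene. Friction and masses are not known exactly. Their poses are not given: they have to be found in the camera images.
- rail: fixed straight hanging rail: a level square steel tube, 20 x 20 mm, 340 mm long, running along the body's y axis (across the bench, turned up to 0.3 rad), its top face at z = 150 mm, on a post (20 x 20 mm) with a 50 mm foot plate at y = +160 and -160 mm. Origin: on the bench under the middle of the tube.
- rail_top (a point): middle of the tube's top face, 150 mm above the rail's origin; axes as the rail (y along the tube, x across it)
- strap_large: inverted-U strap bent from flat copper bar 30 mm wide and 4 mm thick: a flat level crown and two upright legs, 110 mm over the legs (its x axis), 30 mm deep (y), 95 mm high, about 320 g. Stands on its feet on the bench, over the small strap. Origin: midway between the feet of the legs, z up.
- strap_large_crown (a point): centre of the underside of the large strap's crown, 91 mm above its origin; axes as the strap. It rests on the rail's top face when hung. Clear width between the legs 102 mm
- strap_small: inverted-U strap bent from flat copper bar 30 mm wide and 4 mm thick: a flat level crown and two upright legs, 60 mm over the legs (its x axis), 30 mm deep (y), 60 mm high, about 190 g. Stands on its feet under the large strap's crown, turned roughly crosswise to it, so that its ends stick out on both sides. Origin: midway between the feet of the legs, z up.
- strap_small_crown (a point): centre of the underside of the small strap's crown, 56 mm above its origin; axes as the strap. It rests on the rail's top face when hung. Clear width between the legs 52 mm
- strap_hung: inverted-U strap bent from flat copper bar 30 mm wide and 4 mm thick: a flat level crown and two upright legs, 60 mm over the legs (its x axis), 30 mm deep (y), 60 mm high, about 190 g. The strap that already hangs over the rail, anywhere up to 100 mm to either side of the rail's middle; to be left there. Origin: midway between the feet of the legs, z up.
- bottle: white plastic bottle with a red cap, 54 mm in diameter, 180 mm high, 300 g, upright about 150 mm to one side of the large strap. Origin: centre of its underside
- shell: round brass terminal shell with pins on top, 62 mm in diameter, 38 mm high, about 150 mm to the other side of the large strap. Origin: centre of its underside
- pliers: red-handled pliers lying flat on the bench under the rail, along it, 195 mm long (x from -87 mm at the handles to +105 mm at the jaws), 62 mm wide, 14 mm high. Origin: on the bench
Mind the look-alikes: they are no part of the job. What is shaped like the strap_large but green or turquoise is not meant.

How it is judged:
At the end, for the whole second after the job is handed in: Both straps rest on the rail: crown underside on the tube's top (-6 to +10 mm), centred across it within 18 mm, tilted under 0.2 rad, square within 0.35 rad; no strap touches another; hanging strap, bottle, shell and pliers within 30 mm of their starts (x of strap_large_crown in the frame of rail_top between -0.018 and 0.018 m and y of strap_large_crown in the frame of rail_top between -0.168 and 0.168 m and z of strap_large_crown in the frame of rail_top between -0.006 and 0.01 m and angle between each of strap_large_crown, strap_small_crown's own z axis and vertical below 0.2 rad and angle between the x axis of each of strap_large_crown, strap_small_crown and the x axis of rail_top, either way round below 0.35 rad and linear speed of each of strap_large, strap_small below 0.02 m/s and angular speed of each of strap_large, strap_small below 0.3 rad/s and x of strap_small_crown in the frame of rail_top between -0.018 and 0.018 m and y of strap_small_crown in the frame of rail_top between -0.168 and 0.168 m and z of strap_small_crown in the frame of rail_top between -0.006 and 0.01 m and contact force between strap_large and strap_small below 0.02 N and contact force between each of strap_large, strap_small and strap_hung below 0.02 N and distance of each of bottle, shell, pliers, strap_hung from where it was at the start of the episode below 0.03 m).
It fails at once if the bottle is knocked over or pushed away (distance of bottle from where it was at the start of the episode above 0.04 m or angle between bottle's own z axis and vertical above 0.5 rad).
It fails at once if the brass shell is knocked over or pushed away (distance of shell from where it was at the start of the episode above 0.04 m or angle between shell's own z axis and vertical above 0.5 rad).
It fails at once if the pair of pliers is knocked over or pushed away (distance of pliers from where it was at the start of the episode above 0.04 m or angle between pliers's own z axis and vertical above 0.5 rad).
It fails at once if the strap already hanging is knocked over or pushed away (distance of strap_hung from where it was at the start of the episode above 0.04 m or angle between strap_hung's own z axis and vertical above 0.5 rad).
It also fails if it takes over 58 s, if anything falls off the work surface, if the arm or the gripper's body presses on something with over 40 N, if the wrist force passes 120 N, or if a joint passes its speed limit or range.

ROBOT

A 7-joint arm with a two-finger parallel gripper is mounted at the origin on the work surface. World frame = base frame: x ahead of the robot, y to its left, z up, the work surface at z = 0. Lengths are in m, angles in rad, forces in N, time in s.
With the tool pointing down it reaches from about 0.4 to 0.85 m from the base axis. Payload 4.5 kg.
Tool frame: the origin (TCP) lies at the very end of the fingers, on their centre line; the grasp point (between the pads) lies 19 mm behind it; z points along the fingers, y is the line along which they close (so a half turn about z gives the same grasp; the last joint's range is limited). The gripper opens to 88 mm and grips with 3 to 60 N. Pads are 18 mm wide; open, the fingers measure 123 mm over their backs; the gripper's body (75 mm by 187 mm) begins 45 mm behind the grasp point.
Start: joints at [1.314, 0.689, -0.195, 1.565, 0.157, 0.902, -0.215], TCP at [0.179, -0.599, 0.239] pointing down, gripper open.
Joint ranges: [-3.01, 3.01], [-0.46, 2.08], [-1.47, 1.51], [0.13, 2.56], [-1, 4.14], [0.04, 2.09], [-2.66, 2.66]. Speed limits (rad/s): [2.57, 2.57, 3.14, 3.14, 3.14, 3.14, 3.14].

INTERFACE

Orientations are given as a unit quaternion [x, y, z, w].
In Python, from plant import r gives the robot as it stands. The module is installed in compiled form; this text tells all that it offers.
- The arm moves only by the shell command python3 -m pendant 'ROWS' [FORCE]. ROWS is JSON, one flat list of numbers, 7 for each row, row after row: the opening, from 0 (shut) to 1 (fully open), then the shift along the tool's x, y, z scaled (see below), then the turn, a rotation vector about the tool's x, y, z scaled (see below). A call has 1 to 12 rows; each row is the pose to reach, as a shift and turn from the pose commanded when the call began, along the tool's axes at that moment; what a row does not reach only later rows make up. The controller multiplies each number of a shift by 0.15 m and each number of a turn by pi/2 rad. A row lasts 1/10 s, in which the tool goes at most 50 mm and 8.59 degrees, less where a joint would pass 70% of its speed; a pose out of reach is approached as far as the arm can. A call with a number of a shift or a turn outside -1 to 1 is refused whole. A call with a gripper value outside its range is refused whole. The fingers move at their own pace and stop on an object; FORCE is the grip in N (left out, the last holds). Time passes only in rows, so rows that repeat a pose let the fingers close. It gives the time, the measured TCP pose, the force, the opening and the grip force at its end, in the units of the state.
- r.get_state(): the state, without advancing time (a new reading comes with each control period).
- r.snapshot(name): name is "scene" or "top" or "wrist"; returns a dict with "img" (384x512x3 uint8, red, green, blue), "mtx" (3x3 intrinsics, pixels), "cam_to_world" (4x4, takes a point from camera to world coordinates). Camera axes: x right, y up, looking along -z (the intrinsics and any distortion apply to the point x, -y, -z); pixel columns grow to the right and rows downward; lengths in m; the calibration is good to about 2 mm. A picture is of the moment at which its call begins. There is no depth.
- r.finish_job(): hands the job in; it is judged then, once.
The state is a dict: "clock": time; "q": joint angles; "qd": joint speeds; "joint_torque": joint torques, N m; "tool_pos": TCP position; "eef_rot": TCP orientation; "contact_force": force on the tool from outside, world axes, zero at the start; "moment": the same for the moment, N m; "opening": opening from 0.0 (shut) to 1.0 (fully open); "finger_force": force on a finger pad.
Only numpy, scipy, OpenCV 4.12 (cv2) and the standard library are available. Lean on these libraries where they do the work, as an engineer would, in place of code of your own. Each camera call takes 0.05 s, during which the arm holds its last target. There are 200 camera calls.

## Working session

There is one attempt and no reset: what is moved stays moved. The work goes in short steps, Python scripts to look and compute and a shell command to move; the robot and the scene stay as the last step left them, time stands still between calls to the robot, and variables do not carry over. Pictures are saved under pics/ and viewed, at most 10 in all, crops included, and the job is handed in when it is done.

```bash
mkdir -p pics; python3 - <<'E'
from plant import r
import cv2,numpy as np
s=r.get_state();print({k:np.round(v,3) for k,v in s.items()})
np.set_printoptions(precision=4,suppress=True)
ims=[]
for n in ["scene","top"]:
    d=r.snapshot(n);cv2.imwrite(f"pics/{n}0.png",d["img"][:,:,::-1]);np.savez(f"{n}0.npz",**d);print(n,d["mtx"],d["cam_to_world"], d.keys())
E
```

```text
{'clock': np.float64(0.0), 'q': array([ 1.314,  0.69 , -0.195,  1.566,  0.157,  0.903, -0.215]), 'qd': array([ 0.   , -0.   ,  0.   ,  0.   , -0.001, -0.   ,  0.002]), 'joint_torque': array([ 0.0000e+00, -5.2756e+01, -1.2670e+00, -1.5343e+01, -5.3000e-02,
        7.0000e-03,  0.0000e+00]), 'tool_pos': array([ 0.179, -0.598,  0.238]), 'eef_rot': array([ 0.989,  0.145, -0.   , -0.001]), 'contact_force': array([ 0.306,  0.485, -0.094]), 'moment': array([-0.018, -0.003, -0.001]), 'finger_force': np.float64(0.0), 'opening': np.float64(0.998)}
scene [[374.9895   0.     256.7468]
 [  0.     374.9895 190.4066]
 [  0.       0.       1.    ]] [[ 0.6452 -0.524   0.5559  0.8782]
 [ 0.7638  0.4585 -0.4543 -0.3167]
 [-0.0168  0.7177  0.6961  0.6071]
 [ 0.      0.      0.      1.    ]] dict_keys(['img', 'mtx', 'cam_to_world'])
top [[363.7913   0.     256.877 ]
 [  0.     363.7913 198.6193]
 [  0.       0.       1.    ]] [[-0.0074  0.9904 -0.1381  0.3753]
 [-0.9999 -0.006   0.0105  0.022 ]
 [ 0.0096  0.1381  0.9904  0.962 ]
 [ 0.      0.      0.      1.    ]] dict_keys(['img', 'mtx', 'cam_to_world'])
```

View pics/scene0.png

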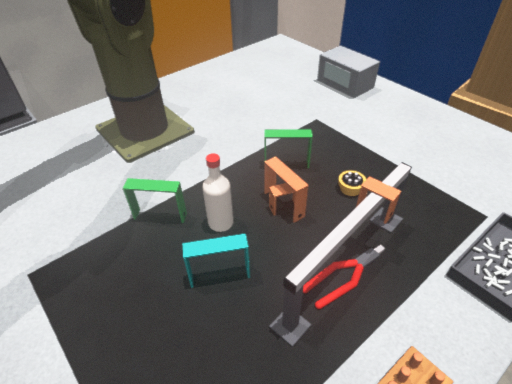

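View pics/top0.png

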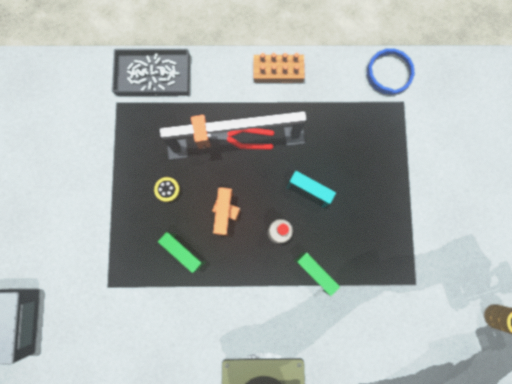

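The scene view shows the large strap at about (285,185) with the small one under it, the hung strap at (378,195) and the rail from (293,278) to (408,168). The top view shows the large crown at (223,211), the rail from (163,132) to (304,118), the hung strap at (200,128), the bottle at (280,231) and the shell at (167,189).

```bash
cat > h.py <<'E'
import numpy as np,cv2
def ld(n): 
    d=np.load(n+".npz"); return d["img"],d["mtx"],d["cam_to_world"]
def ray(K,T,p):
    v=np.array([(p[0]-K[0,2])/K[0,0],-(p[1]-K[1,2])/K[1,1],-1]); v=T[:3,:3]@v
    return T[:3,3],v/np.linalg.norm(v)
def onz(K,T,p,z):
    o,v=ray(K,T,p); return o+v*(z-o[2])/v[2]
def tri(r1,r2):
    (a,u),(b,v)=r1,r2
    s=np.linalg.lstsq(np.c_[u,-v],b-a,rcond=None)[0]
    p,q=a+u*s[0],b+v*s[1]; return (p+q)/2,np.linalg.norm(p-q)
def proj(K,T,P):
    c=T[:3,:3].T@(np.asarray(P)-T[:3,3]); return K[0,2]-K[0,0]*c[0]/c[2],K[1,2]+K[1,1]*c[1]/c[2]
def copper(im):
    h=cv2.cvtColor(im,cv2.COLOR_RGB2HSV); return cv2.inRange(h,(6,110,60),(18,255,255))
E
python3 - <<'E'
from h import *
np.set_printoptions(precision=4,suppress=True)
a=ld("scene0")[0];b=ld("top0")[0]
for n,im in (("s",a),("t",b)):
    c,_=cv2.findContours(copper(im),0,2)
    for k in c:
        if cv2.contourArea(k)>60: print(n,cv2.contourArea(k),cv2.boundingRect(k),cv2.approxPolyDP(k,2,True)[:,0].tolist())
im,K,T=ld("top0")
h=cv2.cvtColor(im,cv2.COLOR_RGB2HSV)
w=cv2.inRange(h,(0,0,200),(180,40,255)); w[:105]=0;w[150:]=0;w[:,:155]=0;w[:,310:]=0
c=max(cv2.findContours(w,0,2)[0],key=cv2.contourArea)
ys,xs=np.nonzero(w); R=cv2.minAreaRect(np.c_[xs,ys].astype(np.float32)); B=cv2.boxPoints(R);print(R,[onz(K,T,p,.15) for p in B])
A=cv2.resize(a[145:235,250:420],None,fx=4.4,fy=4.4,interpolation=2);Bm=cv2.resize(b[112:245,150:320],None,fx=2.2,fy=2.2,interpolation=2)
A=A[:, :]; out=np.zeros((A.shape[0]*1+Bm.shape[0]-100,760,3),np.uint8)
cv2.imwrite("pics/crop.png",np.vstack([A[:,:748],np.pad(cv2.resize(b[180:240,200:300],None,fx=3.3,fy=3.3,interpolation=2),((0,0),(0,418),(0,0)))])[:,:,::-1])
E
```

```text
s 1406.5 (378, 347, 75, 37) [[378, 383], [452, 381], [411, 347]]
s 742.0 (338, 176, 63, 47) [[338, 179], [343, 193], [359, 195], [357, 204], [367, 190], [389, 199], [390, 204], [384, 221], [389, 218], [400, 190], [386, 186], [370, 176], [362, 182], [359, 189], [354, 190], [342, 186]]
s 1530.5 (265, 157, 44, 65) [[273, 157], [265, 161], [265, 193], [269, 193], [269, 206], [275, 214], [276, 197], [292, 192], [293, 221], [304, 216], [308, 185], [283, 162]]
s 3916.5 (449, 0, 63, 131) [[503, 0], [472, 77], [454, 93], [475, 101], [467, 101], [452, 95], [449, 103], [511, 130], [511, 0]]
s 4999.0 (150, 0, 83, 78) [[150, 0], [154, 25], [150, 48], [157, 77], [232, 49], [229, 0]]
t 747.5 (212, 187, 28, 49) [[220, 187], [212, 210], [215, 213], [213, 229], [215, 233], [225, 235], [228, 219], [236, 218], [239, 210], [230, 203], [231, 190]]
t 242.5 (191, 115, 17, 28) [[201, 115], [191, 117], [196, 127], [194, 139], [198, 142], [207, 139], [201, 124], [204, 121]]
t 1010.5 (255, 55, 48, 24) [[255, 57], [256, 78], [302, 77], [301, 56], [295, 55], [298, 58], [297, 62], [293, 61], [293, 56]]
((232.73406982421875, 126.00604248046875), (12.36612606048584, 145.6454620361328), 83.34557342529297) [array([0.6539, 0.2367, 0.15  ]), array([ 0.6934, -0.099 ,  0.15  ]), array([ 0.6635, -0.1015,  0.15  ]), array([0.6245, 0.2326, 0.15  ])]
```

View pics/crop.png

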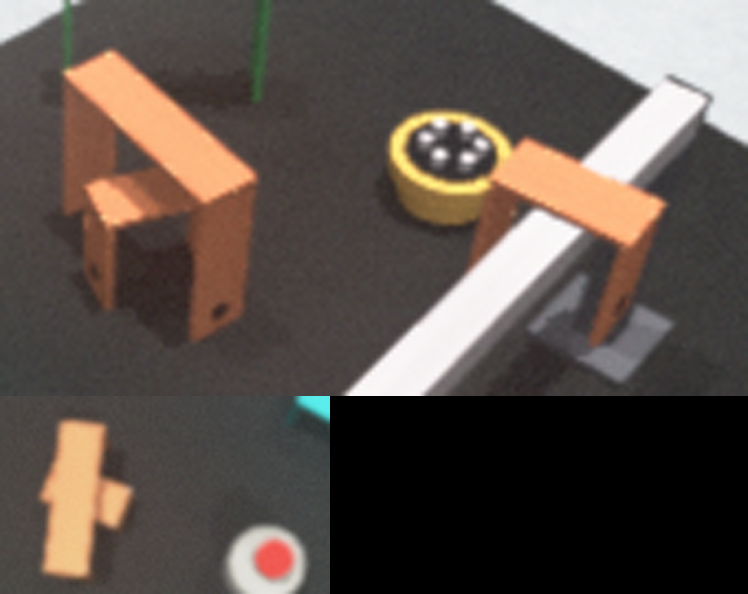

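The crops show the large crown corners at scene (265,162), (275,156), (308,186) and (297,192). They also show both ends of the small crown poking out in the top view, and the rail's far end at scene (402,162) to (412,167).

```bash
python3 - <<'E'
from h import *
np.set_printoptions(precision=4,suppress=True)
_,K1,T1=ld("scene0");_,K2,T2=ld("top0")
S=lambda p:(p[0]/4.4+250-.4,p[1]/4.4+145-.4); U=lambda p:(p[0]/3.3+200-.35,(p[1]-396)/3.3+180-.35)
sc=[(257,180),(205,207),(112,50),(65,73)];tp=[(60,421),(106,424),(90,577),(43,573)]
tp=[tp[0],tp[1],tp[3],tp[2]]
L=[]
for a,b in zip(sc,tp):
    p,e=tri(ray(K1,T1,S(a)),ray(K2,T2,U(b)));L.append(p);print("L",p,e)
L=np.array(L);d=(L[0]+L[1]-L[2]-L[3])/2;print("centre",L.mean(0),"len",np.linalg.norm(d),"yaw",np.degrees(np.arctan2(d[1],d[0])))
P=np.array([onz(K2,T2,U(b),.095) for b in tp]);d=(P[0]+P[1]-P[2]-P[3])/2;print("top95",P.mean(0),np.linalg.norm(d),np.degrees(np.arctan2(d[1],d[0])),P)
P=np.array([onz(K2,T2,U(b),.06) for b in [(132,487),(112,528),(40,500),(52,460)]]);print("small",P,P.mean(0))
P=np.array([onz(K1,T1,S(b),.06) for b in [(87,185),(108,225)]]);print("small scene end",P)
P=np.array([onz(K1,T1,S(b),.154) for b in [(527,140),(492,182),(665,204),(630,247)]]);print("hung",P,P.mean(0))
P=[onz(K1,T1,S(b),.15) for b in [(668,75),(712,98)]];print("rail end scene",P)
for n in(0,1):
  im,K,T=ld(["scene0","top0"][n])
  h=cv2.cvtColor(im,cv2.COLOR_RGB2HSV);w=cv2.inRange(h,(0,0,175),(180,50,255))
  M=np.zeros_like(w)
  q=np.array([[286,285],[404,160],[415,165],[305,290]] if n==0 else [[157,122],[310,107],[310,125],[157,141]]);cv2.fillPoly(M,[q],255);w&=M
  ys,xs=np.nonzero(w);c=cv2.convexHull(np.c_[xs,ys].astype(np.int32));
  print(n,[ (p[0].tolist(),onz(K,T,p[0],.15)) for p in cv2.approxPolyDP(c,1.5,True)])
  if n: 
   for x in range(165,305,12): print(x,np.nonzero(w[:,x])[0][[0,-1]] if w[:,x].any() else 0, end=";")
E
```

```text
L [0.5242 0.1063 0.0923] 0.002311664493282937
L [0.5222 0.0734 0.0946] 0.0002293677326944455
L [0.4133 0.1177 0.0943] 0.001595637225991047
L [0.4115 0.0856 0.0958] 0.0029203321803134095
centre [0.4678 0.0957 0.0943] len 0.11144738203849203 yaw -6.106614513426978
top95 [0.4678 0.0957 0.095 ] 0.11165598530255505 -5.819145201167106 [[0.5245 0.1069 0.095 ]
 [0.5221 0.0733 0.095 ]
 [0.4138 0.1183 0.095 ]
 [0.4107 0.0845 0.095 ]]
small [[0.4796 0.0556 0.06  ]
 [0.4487 0.0706 0.06  ]
 [0.4702 0.1249 0.06  ]
 [0.5006 0.1162 0.06  ]] [0.4748 0.0918 0.06  ]
small scene end [[0.4501 0.0678 0.06  ]
 [0.477  0.0572 0.06  ]]
hung [[0.6218 0.1542 0.154 ]
 [0.6282 0.1237 0.154 ]
 [0.6803 0.1643 0.154 ]
 [0.6853 0.1344 0.154 ]] [0.6539 0.1441 0.154 ]
rail end scene [array([0.6331, 0.2368, 0.15  ]), array([0.654 , 0.2378, 0.15  ])]
0 [([415, 165], array([0.6553, 0.2474, 0.15  ])), ([297, 284], array([ 0.6927, -0.0969,  0.15  ])), ([291, 281], array([ 0.6838, -0.0998,  0.15  ])), ([404, 160], array([0.6335, 0.2446, 0.15  ]))]
1 [([305, 119], array([ 0.6749, -0.1   ,  0.15  ])), ([209, 136], array([0.635 , 0.1227, 0.15  ])), ([161, 136], array([0.6354, 0.2332, 0.15  ])), ([160, 132], array([0.645 , 0.2357, 0.15  ])), ([162, 128], array([0.6546, 0.2314, 0.15  ])), ([297, 112], array([ 0.692 , -0.0817,  0.15  ])), ([304, 112], array([ 0.692 , -0.0981,  0.15  ]))]
165 [128 136];177 [127 135];189 [125 133];201 0;213 [122 130];225 [121 129];237 [120 127];249 [118 126];261 [117 125];273 [115 123];285 [114 122];297 [112 120];
```

```bash
cat > go.py <<'E'
import sys,numpy as np
from plant import r
from scipy.spatial.transform import Rotation as R
x,y,z,yaw=map(float,sys.argv[1:5]); s=r.get_state()
R0=R.from_quat(s["eef_rot"]); Rt=R.from_euler("z",yaw,degrees=True)*R.from_euler("x",np.pi)
t=R0.apply(np.array([x,y,z])-s["tool_pos"],inverse=True)/.15; w=(R0.inv()*Rt).as_rotvec()/(np.pi/2)
a=R0.as_matrix(); print("need",np.round(np.r_[t,w],3),"at",np.round(s["tool_pos"],4),"yaw",np.round(np.degrees(np.arctan2(a[1,0],a[0,0])),1),"F",np.round(s["contact_force"],1),"open",round(float(s["opening"]),3),"ff",round(float(s["finger_force"]),1),"t",round(float(s["clock"]),2))
E
python3 -m pendant '[1,0.86,-0.94,0,0,0,0, 1,0.86,-0.94,0,0,0,0, 1,0.86,-0.94,0,0,0,0, 1,0.86,-0.94,0,0,0,0, 1,0.86,-0.94,0,0,0,0]' 40
python3 go.py 0.5135 0.0909 0.24 -6
```

```text
clock: 0.6
tool_pos: [0.2655, -0.4206, 0.2387]
eef_rot: [0.989, 0.15, 0.001, -0.002]
contact_force: [0.8, -0.3, 0.8]
opening: 1.0
finger_force: 0.0
need [ 2.589e+00 -2.768e+00  7.000e-03 -3.000e-03 -1.000e-03  2.580e-01] at [ 0.2655 -0.4206  0.2387] yaw 17.2 F [ 0.8 -0.3  0.8] open 1.0 ff 0.0 t 0.6
```

```bash

python3 -m pendant '[1,0.86,-0.92,0,0,0,0, 1,0.86,-0.92,0,0,0,0, 1,0.86,-0.92,0,0,0,0, 1,0.86,-0.92,0,0,0,0, 1,0.86,-0.92,0,0,0,0]' >/dev/null
python3 -m pendant '[1,0.86,-0.92,0,0,0,0, 1,0.86,-0.92,0,0,0,0, 1,0.86,-0.92,0,0,0,0, 1,0.86,-0.92,0,0,0,0, 1,0.86,-0.92,0,0,0,0]' >/dev/null
python3 go.py 0.5135 0.0909 0.24 -6
```

```text
need [ 0.852 -0.958 -0.004 -0.001 -0.002  0.257] at [ 0.4337 -0.084   0.2388] yaw 17.2 F [-0.1  0.3  0.6] open 1.001 ff 0.0 t 1.6
```

```bash

python3 -m pendant '[1,0.85,-0.96,0,0,0,0.257, 1,0.85,-0.96,0,0,0,0.257, 1,0.85,-0.96,0,0,0,0.257, 1,0.85,-0.96,0,0,0,0.257, 1,0.85,-0.96,0,0,0,0.257, 1,0.85,-0.96,0,0,0,0.257]' >/dev/null
python3 go.py 0.5135 0.0909 0.07 -6
python3 - <<'E'
from plant import r
from h import *
d=r.snapshot("wrist");np.savez("w1.npz",**d)
im,K,T=ld("w1"); o=im.copy()
for P in [(0.5242,.1065,.095),(.5222,.0734,.095),(.4133,.118,.095),(.411,.085,.095)]:
    u=proj(K,T,P);print(np.round(u,1));cv2.circle(o,tuple(int(v) for v in u),4,(0,0,255),1)
cv2.imwrite("pics/w1.png",o[:,:,::-1])
E
```

```text
need [ 9.000e-03 -4.400e-02  1.122e+00  1.000e-03  0.000e+00 -5.000e-03] at [0.5115 0.0847 0.2382] yaw -6.5 F [-0.7 -0.3 -0.6] open 1.003 ff 0.0 t 2.2
[233.4 166.1]
[270.  164.2]
[236.8 276.4]
[270.  275.1]
```

View pics/w1.png

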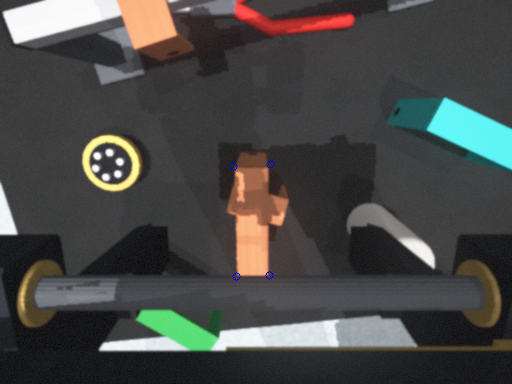

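The wrist view shows the large crown spanning columns 236–270 and rows about 165–276. That matches the projected corners (blue) within about 2 px, so I'm descending.

```bash

python3 -m pendant '[1,0.01,-0.04,0.3,0,0,0, 1,0.01,-0.04,0.6,0,0,0, 1,0.01,-0.04,0.8,0,0,0, 1,0.01,-0.04,0.8,0,0,0, 1,0.01,-0.04,0.8,0,0,0]' >/dev/null
python3 go.py 0.5135 0.0909 0.07 -6
```

```text
need [-0.    -0.008  0.328  0.001  0.    -0.007] at [0.5134 0.0897 0.1192] yaw -6.6 F [ 0.2 -1.2  0.3] open 1.001 ff 0.0 t 2.75
```

```bash

python3 -m pendant '[1,0,-0.01,0.15,0,0,-0.007, 1,0,-0.01,0.33,0,0,-0.007, 1,0,-0.01,0.33,0,0,-0.007, 1,0,-0.01,0.33,0,0,-0.007, 0,0,-0.01,0.33,0,0,-0.007, 0,0,-0.01,0.33,0,0,-0.007, 0,0,-0.01,0.33,0,0,-0.007, 0,0,-0.01,0.33,0,0,-0.007, 0,0,-0.01,0.33,0,0,-0.007, 0,0,-0.01,0.33,0,0,-0.007]' 40
python3 go.py 0.5135 0.0909 0.25 -6
```

```text
clock: 3.75
tool_pos: [0.5136, 0.0935, 0.0693]
eef_rot: [0.999, -0.051, 0.0, 0.0]
contact_force: [0.4, -0.1, 0.0]
opening: 0.479
finger_force: 0.0
need [ 1.000e-03  1.700e-02 -1.205e+00  0.000e+00 -0.000e+00  2.000e-03] at [0.5136 0.0935 0.0693] yaw -5.8 F [ 0.4 -0.1  0. ] open 0.479 ff 0.0 t 3.75
```

Still closing.

```bash

python3 -m pendant '[0,0,0,0,0,0,0, 0,0,0,0,0,0,0, 0,0,0,0,0,0,0, 0,0,0,0,0,0,0, 0,0,0,0,0,0,0, 0,0,0,0,0,0,0]' 50
python3 -m pendant '[0,0,0,-0.1,0,0,0, 0,0,0,-0.2,0,0,0, 0,0,0,-0.3,0,0,0, 0,0,0,-0.3,0,0,0, 0,0,0,-0.3,0,0,0]'
python3 - <<'E'
from plant import r
from h import *
a=r.snapshot("scene")["img"];b=r.snapshot("top")["img"]
cv2.imwrite("pics/lift.png",np.hstack([cv2.resize(a[100:290,200:430],None,fx=1.7,fy=1.7),cv2.resize(b[100:290,120:350],None,fx=1.7,fy=1.7)])[:,:,::-1])
E
python3 go.py 0.72 -0.026 0.30 6.9
```

```text
clock: 4.35
tool_pos: [0.5135, 0.0933, 0.0692]
eef_rot: [0.999, -0.051, -0.0, 0.0]
contact_force: [0.4, -0.3, -0.6]
opening: 0.33
finger_force: 49.9
clock: 4.85
tool_pos: [0.5135, 0.0936, 0.1139]
eef_rot: [0.999, -0.051, 0.0, -0.0]
contact_force: [0.3, 0.9, -3.9]
opening: 0.329
finger_force: 49.9
need [ 1.452e+00  6.530e-01 -1.246e+00  0.000e+00  1.000e-03 -1.410e-01] at [0.513  0.0934 0.1134] yaw -5.8 F [-0.2  0.7 -3.4] open 0.325 ff 49.9 t 4.95
```

View pics/lift.png

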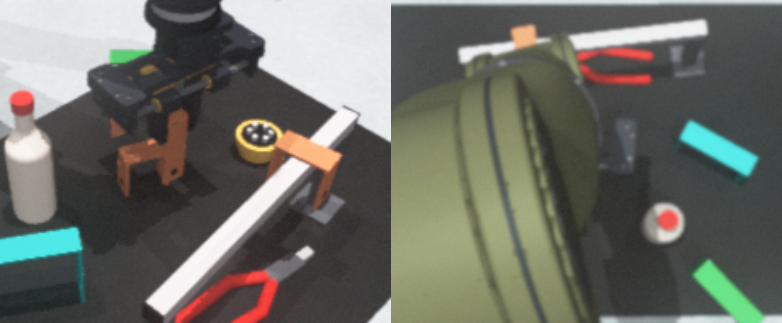

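Lifted: the strap hangs level in the gripper at about (165,145), and the small one still stands at (140,165). Force is about 3.4 N, as expected. Next I go up, then across.

```bash

python3 -m pendant '[0,0,0,-0.3,0,0,0, 0,0,0,-0.6,0,0,0, 0,0,0,-0.98,0,0,0, 0,0,0,-0.98,0,0,0, 0,0,0,-0.98,0,0,0]' >/dev/null
python3 -m pendant '[0,0.2,0.1,0,0,0,-0.03, 0,0.5,0.25,0,0,0,-0.07, 0,0.75,0.4,0,0,0,-0.14, 0,0.9,0.5,0,0,0,-0.14, 0,0.9,0.5,0,0,0,-0.14, 0,0.9,0.5,0,0,0,-0.14]' >/dev/null
python3 go.py 0.7204 -0.0258 0.26 6.9
```

```text
need [ 0.518  0.267 -0.02  -0.001  0.004 -0.002] at [0.6385 0.0049 0.2576] yaw 6.7 F [-1.6  0.2 -3.2] open 0.324 ff 49.9 t 6.05
```

```bash

python3 -m pendant '[0,0.25,0.13,0,0,0,0, 0,0.45,0.25,0,0,0,0, 0,0.52,0.267,0,0,0,0, 0,0.52,0.267,0,0,0,0, 0,0.52,0.267,0,0,0,0]' >/dev/null
python3 go.py 0.7204 -0.0258 0.16 6.9
python3 - <<'E'
from plant import r
from h import *
d=r.snapshot("wrist");np.savez("w2.npz",**d);a=r.snapshot("scene");np.savez("s2.npz",**a)
cv2.imwrite("pics/w2.png",np.hstack([cv2.resize(d["img"],(400,300)),cv2.resize(a["img"][110:350,200:500],(375,300))])[:,:,::-1])
E
```

```text
need [-0.001  0.017  0.663 -0.001  0.003 -0.   ] at [ 0.7206 -0.0234  0.2595] yaw 6.9 F [-0.3 -0.5 -3.3] open 0.325 ff 50.0 t 6.55
```

View pics/w2.png

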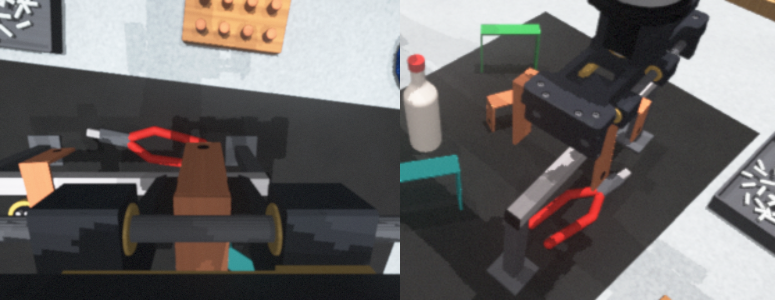

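The wrist view (left) shows the strap in the jaws. The scene view (right) shows one leg each side of the rail, with the pliers below and the hung strap clear. Descending.

```bash

python3 -m pendant '[0,0,0.017,0.2,0,0,0, 0,0,0.017,0.4,0,0,0, 0,0,0.017,0.6,0,0,0, 0,0,0.017,0.75,0,0,0, 0,0,0.017,0.82,0,0,0, 0,0,0.017,0.84,0,0,0, 0,0,0.017,0.84,0,0,0]' >/dev/null
python3 go.py 0.7204 -0.0258 0.128 6.9
python3 -m pendant '[0,0,0,0.02,0,0,0, 0,0,0,0.03,0,0,0, 0,0,0,0.04,0,0,0, 0,0,0,0.04,0,0,0]'
```

```text
need [-0.016 -0.015  0.053  0.    -0.001 -0.001] at [ 0.723  -0.0277  0.136 ] yaw 6.8 F [-0.1  0.3 -3.7] open 0.323 ff 49.9 t 7.35
clock: 7.75
tool_pos: [0.7234, -0.028, 0.1301]
eef_rot: [0.998, 0.059, 0.001, 0.0]
contact_force: [0.7, 0.7, -0.0]
opening: 0.323
finger_force: 50.0
```

```bash

python3 -m pendant '[0.33,0,0,0.005,0,0,0, 0.4,0,0,0.005,0,0,0, 0.6,0,0,0.005,0,0,0, 0.6,0,0,0.005,0,0,0, 0.6,0,0,0.005,0,0,0, 0.6,0,0,0.005,0,0,0]'
python3 -m pendant '[0.6,0,0,-0.1,0,0,0, 0.6,0,0,-0.3,0,0,0, 0.6,0,0,-0.6,0,0,0, 0.6,0,0,-0.9,0,0,0, 0.6,0,0,-0.9,0,0,0, 0.6,0,0,-0.9,0,0,0]' >/dev/null
python3 go.py 0.45 0 0.26 71
```

```text
clock: 8.35
tool_pos: [0.7227, -0.028, 0.1284]
eef_rot: [0.998, 0.059, -0.0, 0.0]
contact_force: [0.1, -0.3, 0.8]
opening: 0.602
finger_force: 0.0
need [-1.79  -0.4    0.033  0.002 -0.002 -0.714] at [ 0.7236 -0.028   0.2662] yaw 6.8 F [ 0.   0.8 -0.6] open 0.6 ff 0.0 t 8.95
```

```bash

python3 -m pendant '[0.6,-0.3,-0.1,0,0,0,0, 0.6,-0.55,-0.25,0,0,0,-0.1, 0.8,-0.85,-0.5,0,0,0,-0.2, 0.9,-0.85,-0.6,0,0,0,-0.3, 0.9,-0.85,-0.6,0,0,0,-0.4]' >/dev/null
python3 go.py 0.475 0.11 0.24 71
python3 - <<'E'
from plant import r
from h import *
d=r.snapshot("wrist");np.savez("w3.npz",**d)
d=r.snapshot("scene");np.savez("s3.npz",**d)
E
```

```text
need [-0.266 -0.77   0.156 -0.003  0.001 -0.324] at [0.582  0.0506 0.2628] yaw 41.9 F [ 0.6 -0.   0.7] open 0.846 ff 0.0 t 9.45
```

```bash

python3 -m pendant '[1,-0.1,-0.3,0,0,0,-0.1, 1,-0.2,-0.6,0.1,0,0,-0.2, 1,-0.27,-0.77,0.1,0,0,-0.3, 1,-0.27,-0.77,0.1,0,0,-0.324, 1,-0.27,-0.77,0.1,0,0,-0.324, 1,-0.27,-0.77,0.1,0,0,-0.324]' >/dev/null
python3 go.py 0.475 0.11 0.24 71
python3 - <<'E'
from plant import r
from h import *
np.set_printoptions(precision=4,suppress=True)
d=r.snapshot("wrist");np.savez("w4.npz",**d)
d=r.snapshot("top");np.savez("t4.npz",**d)
for n in ("w3","w4","s3"):
    im,K,T=ld(n)
    for k in cv2.findContours(copper(im),0,2)[0]:
        if 250<cv2.contourArea(k)<9000: print(n,cv2.contourArea(k),np.round(cv2.boxPoints(cv2.minAreaRect(k)),1).tolist(), np.array([onz(K,T,p,.06) for p in cv2.boxPoints(cv2.minAreaRect(k))])[:,:2].tolist())
a,b,c=ld("w3")[0],ld("w4")[0],ld("s3")[0]
cv2.imwrite("pics/m4.png",np.vstack([np.hstack([cv2.resize(a,(400,300)),cv2.resize(b,(400,300))]),np.hstack([cv2.resize(c[110:350,200:500],(375,300)),np.pad(cv2.resize(ld("t4")[0][100:290,120:373],(400,300)),((0,0),(0,25),(0,0)))])])[:,:,::-1])
E
```

```text
need [ 0.016 -0.039  0.054  0.     0.    -0.011] at [0.4797 0.1058 0.2481] yaw 70.0 F [ 0.   0.4 -0.1] open 1.002 ff 0.0 t 10.15
w3 1493.5 [[142.60000610351562, 193.0], [179.3000030517578, 172.0], [207.5, 221.3000030517578], [170.6999969482422, 242.3000030517578]] [[0.47050740633940297, 0.12730185610948297], [0.5168698312266279, 0.11157275538213512], [0.49308992165988413, 0.05178498165295606], [0.44430689863531614, 0.06705887269223909]]
w3 5660.5 [[331.6000061035156, 186.60000610351562], [431.5, 80.19999694824219], [482.79998779296875, 128.3000030517578], [383.0, 234.6999969482422]] [[0.617039381160285, -0.02462644339116969], [0.7639769557726018, -0.02052637104769059], [0.768611048799929, -0.09809125927769793], [0.6161064301266117, -0.10959104469979028]]
w3 338.5 [[185.1999969482422, 55.79999923706055], [202.10000610351562, 29.799999237060547], [246.3000030517578, 58.400001525878906], [229.39999389648438, 84.4000015258789]] [[0.6144846894124013, 0.18091707073572708], [0.6443233142072576, 0.18345814972955937], [0.6536165107228663, 0.13371134914533214], [0.6233289962195513, 0.130112541
[... 2225 characters left out ...]
53, 0.1655339506155819], [0.5033922527178198, 0.27291692992327676], [0.6492065789349962, 0.26464609556991636], [0.671181685286733, 0.16771777422084705]]
s3 3882.0 [[449.0, 0.0], [511.0, 0.0], [511.0, 130.0], [449.0, 130.0]] [[0.08840511924143646, 1.4177477389719884], [0.2649511545657024, 1.6051108130953913], [0.6907041534707636, 0.6502347491957047], [0.5907355749310989, 0.537506562303372]]
s3 5070.0 [[148.0, 0.0], [230.89999389648438, -2.0], [232.8000030517578, 75.19999694824219], [149.8000030517578, 77.19999694824219]] [[-0.811496727584324, 0.46268645376039663], [-0.5773478629981571, 0.749909356897816], [0.004110811895492561, 0.31312228348505866], [-0.1571829196561988, 0.11542117994461021]]
```

View pics/m4.png

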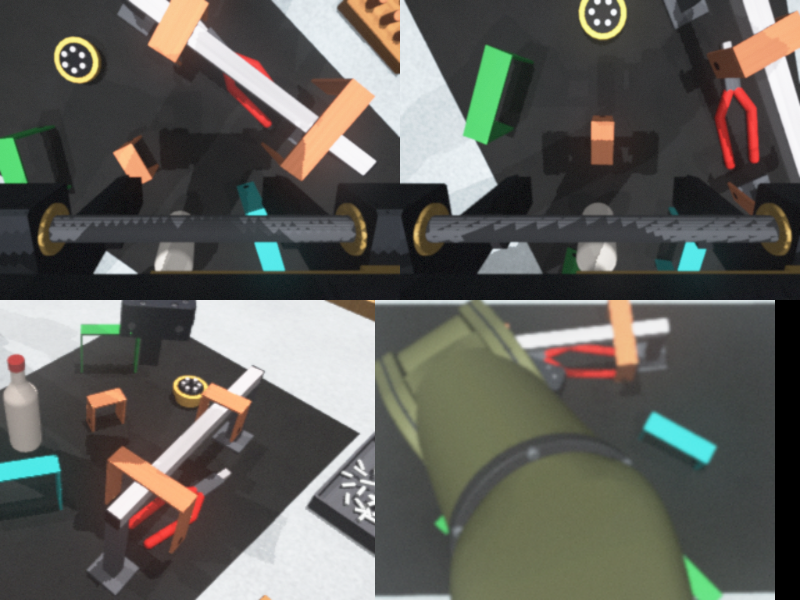

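The large strap now hangs over the rail: lower left, crown (110,450)–(195,500), one leg each side. The small strap stands alone. In wrist view w4 its crown box is columns 243–274 and rows 148–211, aligned with the tool at yaw 70°.

```bash

python3 - <<'E'
from h import *
np.set_printoptions(precision=4,suppress=True)
_,K1,T1=ld("scene0");_,K4,T4=ld("w4");S=lambda p:(p[0]/4.4+250-.4,p[1]/4.4+145-.4)
for a,b in (((87,185),(243,211)),((108,225),(274,211))): print(tri(ray(K1,T1,S(a)),ray(K4,T4,b)))
print(T4[:3,3])
E
python3 -m pendant '[1,0,-0.04,0.2,0,0,0, 1,0,-0.04,0.5,0,0,0, 1,0,-0.04,0.8,0,0,0, 1,0,-0.04,0.95,0,0,0, 1,0,-0.04,0.95,0,0,0, 1,0,-0.04,0.95,0,0,0]' >/dev/null
python3 go.py 0.482 0.114 0.034 70
```

```text
(array([0.4479, 0.0681, 0.059 ]), np.float64(0.0027992796051034153))
(array([0.4783, 0.0563, 0.0614]), np.float64(0.0006482192137295993))
[0.5019 0.1685 0.3943]
need [0.052 0.038 0.481 0.    0.    0.002] at [0.4739 0.1086 0.1061] yaw 70.2 F [-0.5 -0.7  0.1] open 1.004 ff 0.0 t 10.85
```

```bash

python3 -m pendant '[1,0.05,0.038,0.15,0,0,0, 1,0.05,0.038,0.3,0,0,0, 1,0.05,0.038,0.48,0,0,0, 0,0.05,0.038,0.48,0,0,0, 0,0.05,0.038,0.48,0,0,0, 0,0.05,0.038,0.48,0,0,0, 0,0.05,0.038,0.48,0,0,0, 0,0.05,0.038,0.48,0,0,0, 0,0.05,0.038,0.48,0,0,0, 0,0.05,0.038,0.48,0,0,0, 0,0.05,0.038,0.48,0,0,0, 0,0.05,0.038,0.48,0,0,0]' 50 
python3 -m pendant '[0,0,0,0,0,0,0, 0,0,0,0,0,0,0, 0,0,0,0,0,0,0, 0,0,0,0,0,0,0]' 
python3 go.py 0.482 0.114 0.16 70
```

```text
clock: 12.05
tool_pos: [0.4815, 0.1139, 0.0341]
eef_rot: [0.818, 0.576, 0.0, 0.0]
contact_force: [0.3, -0.4, 2.9]
opening: 0.325
finger_force: 50.0
clock: 12.45
tool_pos: [0.4815, 0.1139, 0.0341]
eef_rot: [0.818, 0.576, 0.0, 0.0]
contact_force: [1.2, 0.0, 3.2]
opening: 0.328
finger_force: 50.0
need [ 0.002  0.003 -0.84   0.    -0.     0.003] at [0.4815 0.1139 0.0341] yaw 70.3 F [1.2 0.  3.2] open 0.328 ff 50.0 t 12.45
```

```bash

python3 -m pendant '[0,0,0,-0.1,0,0,0, 0,0,0,-0.3,0,0,0, 0,0,0,-0.6,0,0,0, 0,0,0,-0.9,0,0,0, 0,0,0,-0.95,0,0,0, 0,0,0,-0.95,0,0,0]' 
python3 go.py 0.689 0.061 0.24 6.9
```

```text
clock: 13.05
tool_pos: [0.4817, 0.1138, 0.1772]
eef_rot: [0.818, 0.576, 0.001, 0.0]
contact_force: [0.1, -0.6, -2.7]
opening: 0.325
finger_force: 50.0
need [ 1.360e-01  1.421e+00 -4.160e-01  1.000e-03 -1.000e-03  7.040e-01] at [0.4817 0.1138 0.1772] yaw 70.3 F [ 0.1 -0.6 -2.7] open 0.325 ff 50.0 t 13.05
```

```bash

python3 -m pendant '[0,0,0,-0.2,0,0,0.09, 0,0.02,0.1,-0.42,0,0,0.18, 0,0.05,0.3,-0.42,0,0,0.27, 0,0.08,0.5,-0.42,0,0,0.36, 0,0.1,0.7,-0.42,0,0,0.45, 0,0.1,0.8,-0.42,0,0,0.54, 0,0.1,0.8,-0.42,0,0,0.63, 0,0.1,0.8,-0.42,0,0,0.704, 0,0.1,0.8,-0.42,0,0,0.704]' >/dev/null
python3 go.py 0.689 0.061 0.24 6.9
```

```text
need [ 0.581  0.247 -0.026  0.001  0.003  0.   ] at [0.5979 0.0872 0.2364] yaw 6.9 F [-0.4  0.6 -1.1] open 0.326 ff 50.0 t 13.95
```

```bash

python3 -m pendant '[0,0.25,0.13,-0.02,0,0,0, 0,0.45,0.22,-0.02,0,0,0, 0,0.58,0.247,-0.02,0,0,0, 0,0.58,0.247,-0.02,0,0,0, 0,0.58,0.247,-0.02,0,0,0, 0,0.58,0.247,-0.02,0,0,0]' >/dev/null
python3 go.py 0.689 0.061 0.124 6.9
python3 - <<'E'
from plant import r
from h import *
d=r.snapshot("wrist");a=r.snapshot("scene")
cv2.imwrite("pics/w5.png",np.hstack([cv2.resize(d["img"],(400,300)),cv2.resize(a["img"][110:350,200:500],(375,300))])[:,:,::-1])
E
```

```text
need [ 0.005  0.006  0.783 -0.     0.002  0.002] at [0.6885 0.0619 0.2415] yaw 7.1 F [ 0.1  0.3 -1.9] open 0.329 ff 50.0 t 14.55
```

View pics/w5.png

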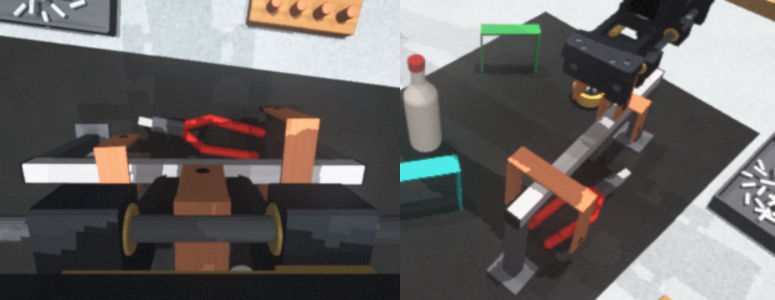

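The wrist view shows the held strap at column 203, evenly between the hung strap (113) and the large one (300). Now descending with force checks.

```bash

python3 -m pendant '[0,0.015,0,0.15,0,0,0, 0,0.015,0,0.28,0,0,0, 0,0.015,0,0.38,0,0,0, 0,0.015,0,0.38,0,0,0]' >/dev/null
python3 go.py 0.691 0.061 0.136 6.9
python3 -m pendant '[0,0,0,0.1,0,0,0, 0,0,0,0.2,0,0,0, 0,0,0,0.28,0,0,0, 0,0,0,0.32,0,0,0, 0,0,0,0.32,0,0,0]' >/dev/null
python3 go.py 0.691 0.061 0.128 6.9
```

```text
need [0.005 0.005 0.315 0.    0.003 0.001] at [0.6903 0.0616 0.1832] yaw 7.0 F [-0.1 -1.1 -1.5] open 0.326 ff 50.0 t 15.05
need [-0.004  0.002  0.054  0.     0.001  0.   ] at [0.6916 0.0614 0.1361] yaw 6.9 F [-0.5  0.5 -1.1] open 0.327 ff 50.0 t 15.55
```

```bash

python3 -m pendant '[0,0,0,0.02,0,0,0, 0,0,0,0.035,0,0,0, 0,0,0,0.045,0,0,0, 0,0,0,0.045,0,0,0, 0,0,0,0.045,0,0,0]'

```

```text
clock: 16.05
tool_pos: [0.6925, 0.0616, 0.1309]
eef_rot: [0.998, 0.061, 0.0, 0.0]
contact_force: [0.0, -0.3, -1.8]
opening: 0.326
finger_force: 50.0
```

```bash

python3 -m pendant '[0,0,0,0.01,0,0,0, 0,0,0,0.015,0,0,0, 0,0,0,0.015,0,0,0]'
python3 -m pendant '[0,0,0,0.01,0,0,0, 0,0,0,0.01,0,0,0, 0,0,0,0.01,0,0,0]'
```

```text
clock: 16.35
tool_pos: [0.6924, 0.0616, 0.1284]
eef_rot: [0.998, 0.061, -0.0, 0.0]
contact_force: [-1.4, 0.5, -1.8]
opening: 0.325
finger_force: 50.0
clock: 16.65
tool_pos: [0.6924, 0.0615, 0.1278]
eef_rot: [0.998, 0.06, 0.0, 0.0]
contact_force: [-2.7, 0.2, 4.3]
opening: 0.326
finger_force: 50.0
```

```bash

python3 -m pendant '[0.33,0,0,0,0,0,0, 0.4,0,0,0,0,0,0, 0.52,0,0,0,0,0,0, 0.52,0,0,0,0,0,0, 0.52,0,0,0,0,0,0, 0.52,0,0,0,0,0,0]'
python3 -m pendant '[0.52,0,0,-0.1,0,0,0, 0.52,0,0,-0.3,0,0,0, 0.52,0,0,-0.6,0,0,0, 0.52,0,0,-0.9,0,0,0, 0.52,0,0,-0.9,0,0,0, 0.52,0,0,-0.9,0,0,0]' >/dev/null
python3 -m pendant '[0.52,-0.3,0,0,0,0,0, 0.52,-0.6,0,0,0,0,0, 0.52,-0.9,0,0,0,0,0, 0.52,-0.9,0,0,0,0,0, 0.52,-0.9,0,0,0,0,0]'
python3 - <<'E'
from plant import r
from h import *
d=r.snapshot("wrist");a=r.snapshot("scene");np.savez("w6.npz",**d);np.savez("s6.npz",**a)
cv2.imwrite("pics/w6.png",np.hstack([cv2.resize(d["img"],(400,300)),cv2.resize(a["img"][130:330,250:450],(400,400))[:300]])[:,:,::-1])
E
```

```text
clock: 17.25
tool_pos: [0.6924, 0.0616, 0.1268]
eef_rot: [0.998, 0.061, -0.0, 0.0]
contact_force: [0.0, -0.6, 0.2]
opening: 0.52
finger_force: 0.0
clock: 18.35
tool_pos: [0.5569, 0.045, 0.2614]
eef_rot: [0.998, 0.061, -0.001, 0.0]
contact_force: [1.8, -0.0, 0.5]
opening: 0.518
finger_force: 0.0
```

View pics/w6.png

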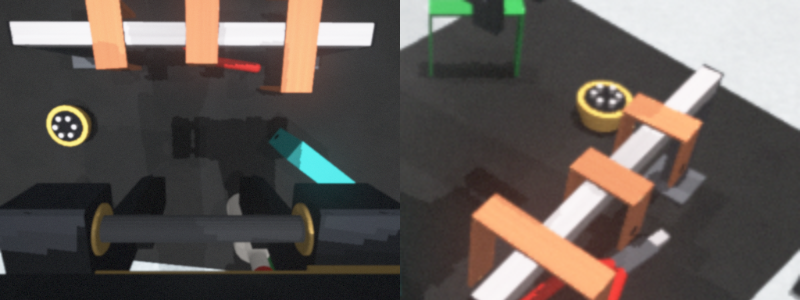

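The wrist view shows three crowns square across the rail and well apart, at columns 107, 202 and 302. The scene view agrees, with one leg down each side. One numeric check on centring before I hand in.

```bash
python3 - <<'E'
from h import *
np.set_printoptions(precision=4,suppress=True)
im,K,T=ld("s6");c,s=np.cos(.12),np.sin(.12);A=np.array([[c,s],[-s,c]])
for n,q in (("large",[(95,195),(72,232),(215,265),(203,298)]),("small",[(187,150),(168,183),(254,182),(234,214)]),("hung",[(234,95),(222,113),(300,125),(285,145)])):
    P=np.array([onz(K,T,(x/2+250,y/2+130),.154)[:2] for x,y in q]);R=(P.mean(0)-[.663,.068])@A.T;d=P[2:].mean(0)-P[:2].mean(0)
    print(n,R,np.linalg.norm(d),"yaw err",np.arctan2(d[1],d[0])-.12)
E
```

```text
large [ 0.0055 -0.1034] 0.10506257953012253 yaw err 0.11144175128085268
small [ 0.0077 -0.0169] 0.05750095328531168 yaw err 0.11754753808679838
hung [0.0003 0.0729] 0.06068437253039302 yaw err 0.045026769331420885
```

All are within tolerance, so I'm handing in.

```bash
python3 -c "
from plant import r
print(r.finish_job())"
```

```text
the job is handed in; nothing more can be done
None
```

Both copper straps hang square over the rail, clear of each other and of the hanging strap, measured about 5–8 mm off centre (limit 18 mm); I handed the job in at about 18.5 s, and no verdict was returned.

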